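# Drop the clipped acrylic sheet onto the drawing board's ledge

## Robot

A 7-joint arm with a two-finger parallel gripper is mounted at the origin on the work surface. World frame = base frame: x ahead of the robot, y to its left, z up, the work surface at z = 0. Lengths are in mm, angles in rad, forces in N, time in s.
With the tool pointing down it reaches from about 400 to 875 mm from the base axis. Payload 4.4 kg.
Tool frame: the origin (TCP) lies on the centre line of the jaws, within the pads' length; the fingertips stand 25 mm ahead of it and the grasp point (between the pads) lies 6 mm ahead of it (ctrl.finger_overhang is the distance from the TCP to the fingertips, in mm); z points along the fingers, y is the line along which they close (so a half turn about z gives the same grasp; the last joint's range is limited). The gripper opens to 85 mm and grips with 20 to 120 N. Pads are 22 mm wide; open, the fingers measure 114 mm over their backs; the gripper's body (76 mm by 85 mm) begins 54 mm behind the grasp point. The pads swing forward as they close: fully open they stand 13 mm farther back than shut.
Start: joints at [-1.218, 0.628, 0.038, 1.517, -0.027, 0.996, -0.02], TCP at [264.311, 593.849, 256.313] pointing down, gripper open.
Joint ranges: [-3.06, 3.06], [-0.37, 2.12], [-1.25, 1.32], [0.18, 2.47], [-1.1, 4.24], [0.23, 1.98], [-2.94, 2.94]. Speed limits (rad/s): [2.57, 2.57, 3.14, 3.14, 3.14, 3.14, 3.14].

## Interface

Orientations are given as [roll, pitch, yaw] about the fixed x, y, z axes, in that order (R = Rz(yaw) Ry(pitch) Rx(roll)).
In Python, from cell import ctrl gives the robot as it stands. The module is installed in compiled form; this text tells all that it offers.
- The arm moves only by the tool play_rows, never from a script. Its argument "targets" is a list of rows, each a list of 5 numbers: the closure, from 0 (fully open) to 1 (shut), then the shift along the tool's x, y, z in cm, then the turn about the tool's z in degrees. In form: [[gripper, dx, dy, dz, spin], ...]. A call has 1 to 10 rows; each row is the pose to reach, as a shift and turn from the pose commanded when the call began, along the tool's axes at that moment; what a row does not reach only later rows make up. A row lasts 1/10 s, in which the tool goes at most 50 mm and 8.59 degrees, less where a joint would pass 70% of its speed; a pose out of reach is approached as far as the arm can. A call with a gripper value outside its range is refused whole. The fingers move at their own pace and stop on an object; the grip force is fixed at half the most. Time passes only in rows, so rows that repeat a pose let the fingers close. It gives the time, the measured TCP pose, the force, the opening and the grip force at its end, in the units of the state.
- ctrl.read_state(): the state, without advancing time (a new reading comes with each control period).
- ctrl.get_image(name): name is "scene" or "top" or "wrist"; returns (picture, depth): 480x640x3 uint8, red, green, blue; 480x640 float32, mm along the optical axis (not along the pixel's ray), 0 where there is no reading.
- ctrl.calibration(name): a dict with "vfov" (degrees; the focal length in pixels is half the picture's height over the tangent of half this angle, whatever the lens; pixels are square), "cx", "cy" (the principal point, pixels), "k1" (the pictures are not rectified: a ray, as slopes to the right and down, at radius r is drawn at 1 + k1 r^2 times it, then the intrinsics apply), "extrinsics" (4x4, takes a point from camera to world coordinates); the wrist camera has in their place "mount" (4x4, takes a point from camera to tool coordinates, whose origin is the TCP and whose axes are the flange's). Camera axes: x right, y down, z forward; pixel columns grow to the right and rows downward; lengths in mm; the calibration is good to about 2 mm. A picture is of the moment at which its call begins: read the wrist's pose just before it. calibration takes no time and is no camera call.
- ctrl.finish_job(): hands the job in; it is judged then, once.
Trained networks look in the newest picture that a camera, given by its name, has taken for a name from the list of things; names that differ only in an ending like _2 or _b are one class to them, and where a whole thing is asked for, a point or a joint stands for the part that bears it (a point fixed in the world has none). Each returns a list of dicts, best first, with "confidence" (0 to 1); they miss things now and then, are a little off and sometimes report something else, mostly with a low value. They report only what shows in the picture. A call takes as long as a camera call.
- ctrl.search_frame(camera, name): "bbox" ([left, top, right, bottom] in pixels, round what is visible of it).
- ctrl.trace(camera, name): "pixels" (480x640 bool, what is visible of it) and "bbox" ([left, top, right, bottom] in pixels, round what is visible of it).
The state is a dict: "clock": time; "qpos": joint angles; "qd": joint speeds; "tau": joint torques, N m; "eef_pos": TCP position; "tool_rot": TCP orientation; "force": force on the tool from outside, world axes, zero at the start; "torque": the same for the moment, N m; "width": finger opening in mm; "gripper_force": force on a finger pad.
Only numpy, scipy, OpenCV 4.12 (cv2) and the standard library are available. Lean on these libraries where they do the work, as an engineer would, in place of code of your own. Each camera call takes 0.05 s, during which the arm holds its last target. There are 200 camera calls.

## Task

The clear acrylic sheet on the sloping drawing board has been clipped too high, and perhaps a little askew. Press the clip's thumb tab down so that the jaw lifts clear of the sheet, wait while the sheet slides down to sit square against the ledge at the bottom of the board, then ease the tab back up so that the jaw closes on the sheet without snapping shut. Do not touch the sheet itself, and leave everything else on the table where it is.

Things in the scene. Friction and masses are not known exactly. Their poses are not given: they have to be found in the camera images.
- board: Wooden drawing board, fixed, face 246 mm long and 240 mm wide, sloping 24 degrees. Origin: on the face, mid-width, at the inner side of its bottom ledge (12 mm proud), 25 mm above the table. x runs up the slope, y across, z out of the face. Top edge about 125 mm high, where a steel lever clip is screwed on at mid-width: hinge pin across the board at x = 230 mm, 12 mm out of the face.
- clip (a joint): Angle of the clip's rocking lever: 0 = jaw shut on the sheet, grows as the thumb tab is pressed down and the jaw rises; hard stop at 0.40, jaw then about 19 mm up. With no sheet under the jaw it would read -0.06. A spring shuts it: the tab takes about 5 N to begin and 9 N near the stop; if the fingers slip off or leave fast, the jaw snaps shut.
- clip_tab (a point): The thumb's place: on top of the clip's flat steel tab, mid-width, 40 mm behind the hinge pin. The tab is 38 mm wide, 3 mm thick, ends 12 mm further on and juts past the board's top edge into free air. Axes turn with the lever; when shut they are the board's (x from jaw to tab). The tab rises 32 degrees to level when shut, 9 degrees when fully pressed; this point is then 15 mm lower.
- clip_lip (a point): Middle of the underside of the jaw's rubber lip, 60 mm long across the board, 48 mm down the slope from the hinge pin; 3 mm off the face when shut on the sheet.
- sheet: Clear acrylic sheet 190 x 150 x 3 mm, about 0.1 kg, loose, lying on the board's face over a paper sketch, long side up the slope, its top end under the clip's jaw. Origin: centre of its underside; x along its length towards the clip, z out of the board.
- sheet_foot (a point): Middle of the sheet's lower edge, on the underside. It starts 8 to 22 mm above the ledge and ends against it (at the board's origin but for a few mm sideways).
- mat: Dark flat desk mat 360 x 460 x 3 mm, fixed on the table, on which the drawing board stands. Origin: centre of its underside.
- tape_roll: Clear tape roll lying flat, 60 mm across, 19 mm tall, on the mat. Origin: centre of its underside. Bystander.
- stapler: Plastic stapler, 138 x 34 x 55 mm, on the mat. Origin: centre of its underside. Bystander.
- marker: Capped marker lying flat, 136 mm long, 15 mm thick, on the mat. Origin: middle of its underside. Bystander.
- eraser: Eraser 55 x 23 x 12 mm on the mat behind the board. Origin: centre of its underside. Bystander.
- bowl: White ceramic bowl, 150 mm across, 58 mm tall. Origin: centre of its underside. Bystander.
- mug: White ceramic mug, 80 mm across, 95 mm tall, handle at its +y side. Origin: centre of its underside. Bystander.
- turntable_rim (a point): A point on the rim of the spinning marker turntable, 86 mm from its axis and 26 mm above the table; the turntable with its standing markers is 176 mm across and 150 mm tall. Bystander.

How it is judged (in metres and radians):
On the way:
1. the tab is pressed by the fingers and the jaw is lifted clear of the sheet (value of joint clip above 0.08 rad and contact force between the fingers and clip above 1 N), for 0.1 s.
At the end, for the whole second after the job is handed in: The sheet lies flat on the board with the middle of its lower edge within 3 mm of the ledge and square to it within 0.02 rad, at rest, and the jaw is shut on it (lever within 0.03 rad of 0) (x of sheet_foot in the frame of board below 0.003 m and z of sheet_foot in the frame of board below 0.004 m and angle between the x axis of sheet and the x axis of board, either way round below 0.02 rad and value of joint clip between -0.03 and 0.03 rad and linear speed of sheet below 0.01 m/s); the robot touches nothing.
It fails at once if the robot touches the sheet (contact force between any of the fingers, the arm and sheet above 0.3 N).
It fails at once if the sheet is lifted off the board (z of sheet in the frame of board above 0.012 m).
It fails at once if the jaw snaps shut (lever faster than 8 rad/s; an eased release is well under 4) (velocity of joint clip below -8 rad/s).
It fails at once if another thing on the table is moved by more than 20 mm (distance of any of tape_roll, stapler, marker, eraser, bowl, mug, turntable_rim from where it was at the start of the episode above 0.02 m).
It also fails if it takes over 38 s, if anything falls off the work surface, if the arm or the gripper's body presses on something with over 40 N, if the wrist force passes 120 N, or if a joint passes its speed limit or range.

## Working session

There is one attempt and no reset: what is moved stays moved. The work goes in short steps, Python scripts to look and compute and a tool call to move; the robot and the scene stay as the last step left them, time stands still between calls to the robot, and variables do not carry over. Pictures are saved under pics/ and viewed, at most 10 in all, crops included, and the job is handed in when it is done.

Besides the shell and the picture viewer there is one more tool, called after "Request:" as a command line: name --pt "numbers of a row" for each row, then --argument value for the rest. play_rows: Moves the arm, as the interface text tells. Its arguments: {"type":"object","properties":{"targets":{"type":"array"}},"required":["targets"]}

```bash
mkdir -p pics
cat > h.py <<'E'
import numpy as np, cv2
from cell import ctrl
from scipy.spatial.transform import Rotation as R
def setup(cam):
    c=ctrl.calibration(cam); f=240/np.tan(np.radians(c['vfov'])/2)
    K=np.array([[f,0,c['cx']],[0,f,c['cy']],[0,0,1.]])
    if 'extrinsics' in c: E=np.array(c['extrinsics'])
    else:
        s=ctrl.read_state(); T=np.eye(4); T[:3,:3]=R.from_euler('xyz',s['tool_rot']).as_matrix(); T[:3,3]=s['eef_pos']
        E=T@np.array(c['mount'])
    return K,np.array([c['k1'],0,0,0,0.]),E
def cloud(cam,depth,S=None):
    K,d,E=S or setup(cam)
    v,u=np.mgrid[0:480,0:640]
    p=cv2.undistortPoints(np.stack([u,v],-1).reshape(-1,1,2).astype(np.float64),K,d).reshape(480,640,2)
    P=np.dstack([p[...,0]*depth,p[...,1]*depth,depth])
    return P@E[:3,:3].T+E[:3,3]
def proj(cam,X,S=None):
    K,d,E=S or setup(cam); Ei=np.linalg.inv(E)
    return cv2.projectPoints(np.asarray(X,float).reshape(-1,1,3),cv2.Rodrigues(Ei[:3,:3])[0],Ei[:3,3],K,d)[0].reshape(-1,2)
def save(n,im): cv2.imwrite('pics/'+n,im[...,::-1])
E
python3 - <<'E'
from h import *
s=ctrl.read_state(); print(s)
for cam in ['scene','top']:
    im,d=ctrl.get_image(cam); save(cam+'0.png',im); P=cloud(cam,d); np.save(cam+'0.npy',P)
    print(cam,setup(cam)[2].round(2).tolist())
    for n in ['board','clip','clip_tab','sheet','mug','bowl','turntable_rim','stapler','eraser','marker','tape_roll']:
        r=ctrl.trace(cam,n)
        for x in r[:1]:
            m=x['pixels']&(d>0); q=P[m]
            print(n,round(x['confidence'],2),np.round(x['bbox']).tolist(),np.median(q,0).round().tolist() if len(q) else None, np.percentile(q,[3,97],axis=0).round().tolist() if len(q) else None)
E
```

```text
{'clock': 0.0, 'qpos': array([-1.21778243,  0.62933427,  0.03842123,  1.51838301, -0.02704055,
        0.99628141, -0.02001631]), 'qd': array([-0.00133916,  0.00185705,  0.00044695,  0.00011963,  0.00027329,
       -0.00227656,  0.00096889]), 'tau': array([ 1.21735051e-03, -5.63420641e+01,  1.22640934e+00, -1.93448746e+01,
        1.09544961e-02,  1.04330099e-02,  7.35781441e-06]), 'eef_pos': array([264.05660484, 593.31325872, 255.39152973]), 'tool_rot': array([-3.13970329e+00, -2.15778982e-05,  2.72275678e+00]), 'force': array([-0.58558922,  0.03639849, -0.35676664]), 'torque': array([-0.06896114,  0.00019049,  0.02823473]), 'gripper_force': 0.0, 'width': 85.24059784939226}
scene [[-0.75, 0.5, -0.44, 1066.63], [0.67, 0.54, -0.51, 651.62], [-0.02, -0.67, -0.74, 1029.85], [0.0, 0.0, 0.0, 1.0]]
board 0.74 [275.0, 204.0, 383.0, 295.0] [510.0, 39.0, 77.0] [[329.0, -126.0, 5.0], [599.0, 146.0, 145.0]]
clip 0.61 [273.0, 221.0, 312.0, 245.0] [545.0, -36.0, 133.0] [[508.0, -62.0, 109.0], [588.0, 0.0, 162.0]]
clip_tab 0.89 [276.0, 219.0, 310.0, 241.0] [545.0, -36.0, 132.0] [[505.0, -62.0, 107
[... 1494 characters left out ...]
[[519.0, -563.0, 2.0], [594.0, -484.0, 97.0]]
bowl 0.76 [475.0, 274.0, 536.0, 336.0] [382.0, -472.0, 23.0] [[318.0, -524.0, 2.0], [445.0, -401.0, 58.0]]
turntable_rim 0.89 [103.0, 215.0, 175.0, 275.0] [533.0, 457.0, 75.0] [[464.0, 399.0, 23.0], [608.0, 531.0, 150.0]]
stapler 0.87 [375.0, 278.0, 406.0, 331.0] [375.0, -163.0, 51.0] [[318.0, -193.0, 8.0], [433.0, -134.0, 60.0]]
eraser 0.54 [105.0, 215.0, 176.0, 277.0] [533.0, 458.0, 75.0] [[464.0, 400.0, 22.0], [609.0, 533.0, 150.0]]
marker 0.64 [240.0, 249.0, 260.0, 301.0] [458.0, 192.0, 16.0] [[399.0, 174.0, 9.0], [520.0, 210.0, 21.0]]
tape_roll 0.67 [254.0, 214.0, 277.0, 235.0] [588.0, 145.0, 21.0] [[562.0, 122.0, 2.0], [614.0, 171.0, 27.0]]
```

Run:
```python
from h import *
im=cv2.imread('pics/top0.png'); P=np.load('top0.npy')
r=ctrl.trace('top','clip'); m=r[0]['pixels']
v,u=np.nonzero(m); Q=P[m]
b=ctrl.trace('top','board')[0]['pixels']; 
for n in ['top','scene']:
    P=np.load(n+'0.npy'); b=ctrl.trace(n,'board')[0]['pixels']
    X=P[b]; z=X[:,2]; X=X[(z>35)&(z<115)&(X[:,0]>350)]
    for _ in range(6):
        c=X.mean(0); nrm=np.linalg.svd(X-c,full_matrices=False)[2][2]; nrm*=np.sign(nrm[2]); e=(X-c)@nrm; X=X[abs(e)<5]
    print(n,nrm.round(3),'slope',np.degrees(np.arccos(nrm[2])).round(1),'uphill yaw',np.degrees(np.arctan2(-nrm[1],-nrm[0])).round(1),len(X),c.round())
    yaw=np.arctan2(-nrm[1],-nrm[0]); h=np.array([np.cos(yaw),np.sin(yaw)])
    mc=ctrl.trace(n,'clip')[0]['pixels']; Q=P[mc]
    s=Q[:,:2]@h; t=Q[:,:2]@[-h[1],h[0]]
    for lo in range(480,620,8):
        k=(s>=lo)&(s<lo+8)
        if k.sum()>3: print(lo,k.sum(),Q[k,2].round().astype(int).tolist()[:12],np.percentile(t[k],[5,50,95]).round())
im=cv2.resize(im[190:350,225:425],None,fx=4,fy=4,interpolation=cv2.INTER_CUBIC)[:600,:800]
cv2.imwrite('pics/a.png',im)
```

```text
top [-0.361  0.176  0.916] slope 23.7 uphill yaw -26.0 2798 [481.  -2.  81.]
480 90 [116, 122, 122, 119, 118, 120, 128, 120, 116, 115, 116, 117] [178. 205. 233.]
488 93 [124, 125, 122, 129, 126, 123, 118, 126, 123, 121, 128, 121] [179. 206. 233.]
496 95 [136, 130, 129, 129, 131, 125, 132, 126, 127, 129, 129, 130] [179. 207. 233.]
504 83 [140, 135, 134, 137, 135, 131, 132, 134, 138, 137, 135, 135] [180. 207. 233.]
512 65 [139, 138, 144, 130, 126, 136, 133, 137, 134, 142, 136, 139] [188. 206. 227.]
520 55 [147, 146, 145, 144, 139, 142, 141, 142, 143, 145, 140, 139] [190. 206. 222.]
528 59 [149, 149, 146, 153, 144, 147, 155, 153, 146, 145, 146, 150] [190. 207. 222.]
536 58 [153, 151, 153, 156, 149, 154, 152, 154, 153, 152, 153, 153] [190. 204. 221.]
544 58 [158, 160, 159, 156, 161, 161, 164, 157, 160, 159, 159, 157] [189. 206. 222.]
552 26 [164, 160, 163, 160, 163, 166, 160, 156, 158, 163, 162, 160] [192. 203. 219.]
scene [-0.33   0.187  0.925] slope 22.3 uphill yaw -29.6 880 [459.  -2.  73.]
480 51 [131, 128, 126, 133, 124, 125, 131, 128, 126, 128, 128, 124] [209. 239. 267.]
488 52 [137, 133, 134, 135, 132, 132, 138, 131, 132, 135, 133, 134] [210. 242. 266.]
496 47 [138, 136, 137, 134, 132, 130, 133, 135, 138, 138, 137, 143] [211. 238. 265.]
504 33 [144, 139, 148, 143, 141, 141, 143, 142, 143, 140, 144, 141] [223. 241. 258.]
512 32 [150, 146, 148, 149, 150, 145, 151, 145, 142, 148, 151, 147] [226. 240. 258.]
520 28 [149, 154, 150, 157, 154, 151, 158, 149, 152, 155, 153, 152] [226. 241. 256.]
528 30 [157, 156, 155, 157, 161, 155, 160, 156, 155, 164, 161, 157] [225. 244. 259.]
536 17 [160, 160, 164, 162, 163, 163, 162, 162, 162, 160, 161, 164] [228. 242. 259.]
```

View pics/a.png

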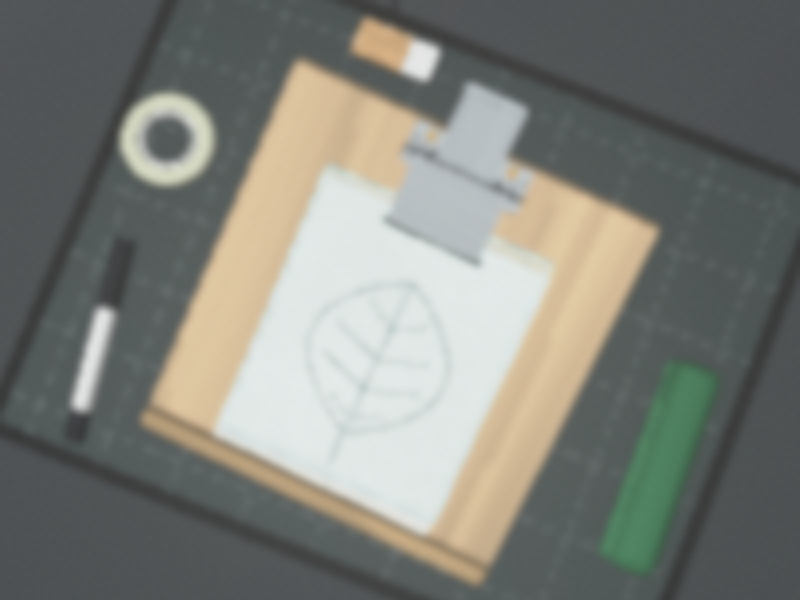

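The top view shows the board turned about -26°, with the clip tab end near crop pixel (497,95) and the pin near (465,175). The tool is already nearly aligned with it, so I'm moving over the tab.

Request:
play_rows --pt "1 -27.2 -23.1 0 2" --pt "1 -27.2 -23.1 0 2" --pt "1 -27.2 -23.1 0 2" --pt "1 -27.2 -23.1 0 2" --pt "1 -27.2 -23.1 0 2" --pt "1 -27.2 -23.1 0 2" --pt "1 -27.2 -23.1 0 2" --pt "1 -27.2 -23.1 0 2" --pt "1 -27.2 -23.1 0 2"

```text
clock: 2.4
eef_pos: [419.9, 270.3, 256.6]
tool_rot: [3.141, 0.001, 2.683]
force: [-0.3, 0.5, -0.3]
width: 0.1
gripper_force: 0.0
```

Request:
play_rows --pt "1 -27.7 -22.1 0 0" --pt "1 -27.7 -22.1 0 0" --pt "1 -27.7 -22.1 0 0" --pt "1 -27.7 -22.1 0 0" --pt "1 -27.7 -22.1 0 0" --pt "1 -27.7 -22.1 0 0" --pt "1 -27.7 -22.1 0 0" --pt "1 -27.7 -22.1 0 0" --pt "1 -27.7 -22.1 0 0" --pt "1 -27.7 -22.1 0 0"

```text
clock: 3.4
eef_pos: [570.8, -44.7, 256.0]
tool_rot: [3.14, -0.002, 2.691]
force: [1.1, 0.3, 0.1]
width: 0.1
gripper_force: 0.0
```

Run:
```python
from h import *
S=setup('wrist'); s=ctrl.read_state(); im,d=ctrl.get_image('wrist'); save('w1.png',im); P=cloud('wrist',d,S)
print(s['eef_pos'],s['tool_rot'],ctrl.calibration('wrist')['mount'])
yaw=np.radians(-26); h=np.array([np.cos(yaw),np.sin(yaw)])
for n in ['clip_tab','clip','sheet','board']:
    for r in ctrl.trace('wrist',n)[:2]:
        m=r['pixels']&(d>0); Q=P[m]; print(n,r['confidence'],r['bbox'],m.sum())
        if n=='clip' and m.sum()>50:
            a=Q[:,:2]@h; t=Q[:,:2]@[-h[1],h[0]]
            for lo in range(460,620,6):
                k=(a>=lo)&(a<lo+6)
                if k.sum()>3: print(lo,k.sum(),np.percentile(Q[k,2],[10,50,90]).round(1),np.percentile(t[k],[2,50,98]).round(1))
```

```text
[570.76883811 -44.69695803 255.99631719] [ 3.14018719e+00 -1.62819980e-03  2.69142250e+00] [[-9.32045529e-04 -9.44811155e-01 -3.27614123e-01  8.42585909e+01]
 [ 9.99999478e-01 -1.01757194e-03  8.96429015e-05  4.17548756e-01]
 [-4.18066553e-04 -3.27613868e-01  9.44811610e-01 -1.16453046e+02]
 [ 0.00000000e+00  0.00000000e+00  0.00000000e+00  1.00000000e+00]]
clip_tab 0.73 [279.4, 140.6, 364.0, 285.4] 9968
clip 0.66 [277.6, 142.8, 363.6, 286.5] 10107
466 636 [104.3 106.7 108.6] [176.9 208.5 238.2]
472 728 [108.7 110.6 112.4] [177.6 207.1 237.3]
478 769 [113.  114.6 116.5] [177.7 207.1 237.5]
484 797 [116.8 118.7 120.7] [177.5 207.9 237.5]
490 806 [121.  122.9 124.8] [177.8 207.2 237.3]
496 802 [125.1 127.  128.9] [177.5 207.2 237.1]
502 862 [129.2 131.1 132.8] [177.6 207.3 237.6]
508 689 [132.5 133.9 135.1] [179.1 207.3 236.1]
514 594 [134.  136.7 138.8] [180.2 207.3 234.8]
520 535 [139.1 140.8 142.8] [189.2 207.4 225.7]
526 546 [142.8 144.6 146.2] [189.3 207.4 225.5]
532 552 [146.5 148.3 150.1] [189.5 207.4 225.4]
538 556 [150.3 152.2 153.9] [190.2 207.4 225.8]
544 572 [154.2 155.9 157.6] [189.8 207.8 225.9]
550 592 [157.9 160.  161.8] [189.3 207.8 226.3]
556 69 [160.2 161.  161.6] [190.8 208.2 224.8]
clip 0.35 [475.8, 104.7, 536.5, 166.7] 2558
460 256 [ 7.6 20.1 21.7] [363.4 409.2 421.5]
466 243 [ 9.4 20.2 21.7] [363.9 408.9 421.2]
472 252 [ 9.  20.2 21.5] [365.  405.8 420.1]
478 316 [10.1 20.4 21.7] [367.7 396.9 417.3]
484 258 [18.6 20.8 21.9] [371.9 390.2 412.2]
490 110 [ 9.4 20.6 22. ] [377.2 391.  415.9]
sheet 0.75 [223.6, 0.7, 423.5, 174.0] 29832
board 0.85 [161.5, 1.1, 478.5, 287.7] 44263
board 0.32 [472.0, 104.8, 534.8, 164.1] 2672
```

View pics/w1.png

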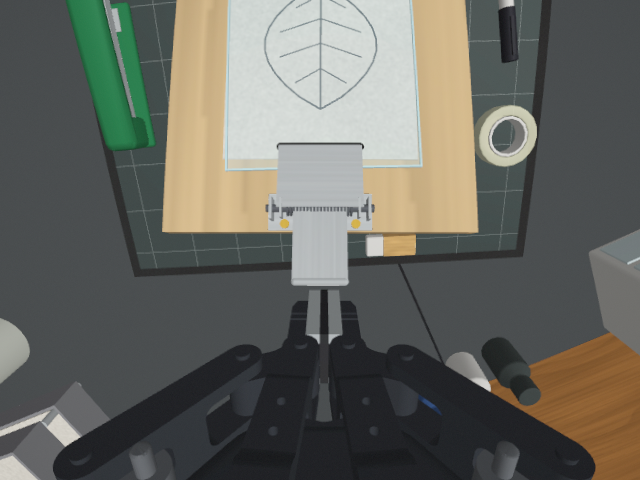

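The wrist view shows the tab centred at column 320 (rows 205–285) right below the fingertips, with the sheet slightly askew. I'll descend to just above it.

Request:
play_rows --pt "1 0 0 3 0" --pt "1 0 0 5.5 0" --pt "1 0 0 6.2 0" --pt "1 0 0 6.2 0" --pt "1 0 0 6.2 0"

```text
clock: 4.15
eef_pos: [571.7, -47.7, 195.2]
tool_rot: [3.141, 0.001, 2.688]
force: [-0.8, 0.0, 0.7]
width: 0.3
gripper_force: 0.0
```

Request:
play_rows --pt "1 -0.1 0 0.6 0" --pt "1 -0.1 0 1.0 0" --pt "1 -0.1 0 1.2 0" --pt "1 -0.1 0 1.4 0" --pt "1 -0.1 0 1.5 0" --pt "1 -0.1 0 1.6 0" --pt "1 -0.1 0 1.6 0"

```text
clock: 4.85
eef_pos: [572.2, -48.5, 178.9]
tool_rot: [3.141, 0.001, 2.688]
force: [-1.0, -1.0, 4.2]
width: 0.0
gripper_force: 2.6
```

Request:
play_rows --pt "1 0 0 0.15 0" --pt "1 0 0 0.3 0" --pt "1 0 0 0.45 0" --pt "1 -0.05 0 0.6 0" --pt "1 -0.1 0 0.75 0" --pt "1 -0.15 0 0.9 0" --pt "1 -0.2 0 1.0 0" --pt "1 -0.2 0 1.1 0" --pt "1 -0.2 0 1.1 0" --pt "1 -0.2 0 1.1 0"

```text
clock: 5.85
eef_pos: [576.7, -50.6, 169.5]
tool_rot: [3.14, 0.007, 2.687]
force: [1.1, -3.1, 9.0]
width: 0.1
gripper_force: 4.2
```

Run:
```python
from h import *
S=setup('wrist'); im,d=ctrl.get_image('wrist'); save('w2.png',im); st,_=ctrl.get_image('scene')
print(ctrl.read_state()['force'])
a=cv2.resize(st[190:310,255:415],(640,480),interpolation=cv2.INTER_CUBIC)
save('w2.png',np.hstack([cv2.resize(im,(400,300)),cv2.resize(a,(400,300))]))
```

```text
[ 1.93738746 -2.70635144  9.57075882]
```

View pics/w2.png

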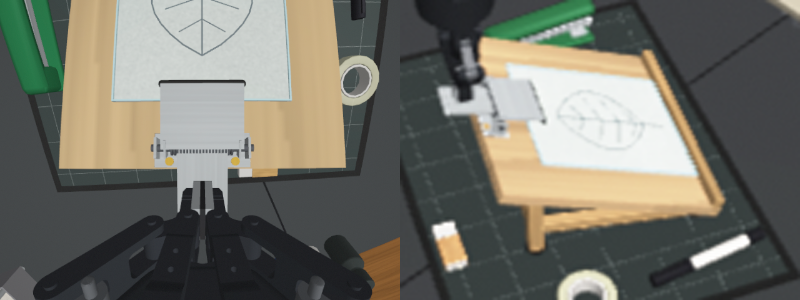

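The jaw is lifted (lever near 0.3 rad, about 9 N on the tab). I'll hold it while the sheet slides.

Request:
play_rows --pt "1 0 0 0.1 0" --pt "1 0 0 0.1 0" --pt "1 0 0 0.1 0" --pt "1 0 0 0.1 0" --pt "1 0 0 0.1 0" --pt "1 0 0 0.1 0" --pt "1 0 0 0.1 0" --pt "1 0 0 0.1 0" --pt "1 0 0 0.1 0" --pt "1 0 0 0.1 0"

```text
clock: 6.95
eef_pos: [577.0, -50.8, 168.7]
tool_rot: [3.14, 0.008, 2.687]
force: [2.1, -1.5, 9.1]
width: -0.1
gripper_force: 4.4
```

Request:
play_rows --pt "1 0 0 0 0" --pt "1 0 0 0 0" --pt "1 0 0 0 0" --pt "1 0 0 0 0" --pt "1 0 0 0 0" --pt "1 0 0 0 0" --pt "1 0 0 0 0" --pt "1 0 0 0 0" --pt "1 0 0 0 0" --pt "1 0 0 0 0"

```text
clock: 7.95
eef_pos: [577.0, -50.8, 168.7]
tool_rot: [3.14, 0.008, 2.687]
force: [1.3, -2.3, 9.7]
width: 0.3
gripper_force: 4.4
```

```bash
cat > look.py <<'E'
from h import *
import sys
S=setup('wrist'); im,d=ctrl.get_image('wrist'); st,_=ctrl.get_image('scene'); 
s=ctrl.read_state(); print(s['force'],s['eef_pos'])
m=ctrl.trace('wrist','sheet')[0]['pixels']; print('wrist rows bottom',np.nonzero(m)[0].max())
a=cv2.resize(st[205:300,275:385],(440,380),interpolation=cv2.INTER_CUBIC)
save(sys.argv[1],np.hstack([cv2.resize(im[0:350,120:500],(360,380)),a]))
E
python3 look.py w3.png
```

```text
[ 1.83177387 -2.47202695  9.94509433] [577.00564767 -50.79838381 168.67977463]
wrist rows bottom 162
```

View pics/w3.png

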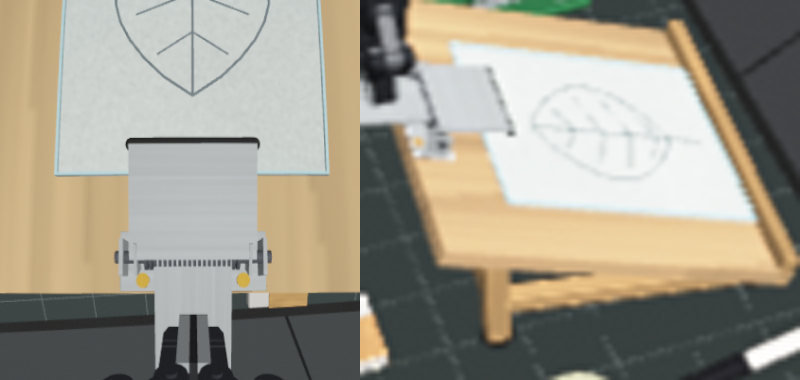

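The sheet's top edge (row ~175) now looks square to the board's top edge. I'll measure its distance to that edge, which should be 56 mm if it is seated.

Run:
```python
from h import *
S=setup('wrist'); im,d=ctrl.get_image('wrist'); P=cloud('wrist',d,S)
m=ctrl.trace('wrist','sheet')[0]['pixels']; b=im[...,0].astype(int)-im[...,2]
yaw=np.radians(-26); h=np.array([np.cos(yaw),np.sin(yaw)])
for u in (195,215,235,415,435,450):
    rows=np.arange(100,300); wood=(b[rows,u]>30)
    r=rows[wood]; lo,hi=r.min(),r[:np.argmax(np.diff(np.r_[r,999])>3)+1].max()
    A,B=P[lo-1,u],P[hi-1,u]
    print(u,lo,hi,np.nonzero(m[:,u])[0].max(),round((B-A)[:2]@h/np.cos(np.radians(24)),1),A.round(),B.round())
```

```text
195 163 270 160 56.0 [493. -84. 102.] [ 540. -105.  124.]
215 162 269 161 55.9 [497. -74. 103.] [544. -95. 124.]
235 162 270 160 55.9 [502. -65. 101.] [548. -86. 124.]
415 162 283 160 126.2 [543.  19. 102.] [661.  -3.  14.]
435 162 281 161 124.0 [548.  29. 102.] [666.  14.  15.]
450 162 269 161 56.3 [551.  36. 103.] [597.  12. 123.]
```

The gap is 56 mm on both sides, so the sheet is seated and square. Now I'll ease the tab back up slowly.

Request:
play_rows --pt "1 0 0 -0.1 0" --pt "1 0 0 -0.2 0" --pt "1 0.05 0 -0.3 0" --pt "1 0.05 0 -0.4 0" --pt "1 0.1 0 -0.5 0" --pt "1 0.1 0 -0.6 0" --pt "1 0.15 0 -0.7 0" --pt "1 0.15 0 -0.8 0" --pt "1 0.2 0 -0.9 0" --pt "1 0.2 0 -1.0 0"

```text
clock: 9.2
eef_pos: [573.0, -48.8, 177.6]
tool_rot: [3.141, 0.003, 2.687]
force: [-0.8, -0.7, 6.5]
width: -0.1
gripper_force: 2.8
```

Request:
play_rows --pt "1 0 0 -0.1 0" --pt "1 0 0 -0.2 0" --pt "1 0 0 -0.3 0" --pt "1 0 0 -0.4 0" --pt "1 0 0 -0.5 0" --pt "1 0 0 -0.6 0" --pt "1 0 0 -0.7 0" --pt "1 0 0 -0.8 0" --pt "1 0 0 -0.9 0" --pt "1 0 0 -1.0 0"

```text
clock: 10.2
eef_pos: [571.9, -48.3, 186.3]
tool_rot: [-3.142, -0.0, 2.688]
force: [0.3, -0.1, 0.3]
width: 0.4
gripper_force: 0.0
```

Request:
play_rows --pt "1 0 0 -1.0 0" --pt "1 0 0 -3.0 0" --pt "1 0 0 -5.0 0" --pt "1 0 0 -7.0 0" --pt "1 0 0 -7.0 0" --pt "1 0 0 -7.0 0"

```text
clock: 10.8
eef_pos: [572.0, -48.3, 256.8]
tool_rot: [3.141, 0.001, 2.688]
force: [-0.1, -0.1, -0.3]
width: 0.2
gripper_force: 0.0
```

```bash
python3 look.py w4.png
python3 - <<'E'
from h import *
S=setup('wrist'); im,d=ctrl.get_image('wrist'); P=cloud('wrist',d,S)
b=im[...,0].astype(int)-im[...,2]; yaw=np.radians(-26); h=np.array([np.cos(yaw),np.sin(yaw)])
for u in (230,250,400,410,430):
    rows=np.arange(120,300); r=rows[b[rows,u]>30]; lo=r.min(); hi=r[:np.argmax(np.diff(np.r_[r,999])>3)+1].max()
    print(u,lo,hi,round((P[hi-1,u]-P[lo-1,u])[:2]@h/np.cos(np.radians(24)),1))
Q=P[ctrl.trace('wrist','clip')[0]['pixels']&(d>0)]; a=Q[:,:2]@h
for lo in (466,490,526,550): print(lo,np.median(Q[(a>=lo)&(a<lo+6),2]))
E
```

```text
[ 0.17837409  0.06121115 -0.24124715] [571.23569913 -48.20359973 255.58947349]
230 157 231 58.2
250 157 231 57.5
400 157 254 125.2
410 157 253 124.6
430 120 230 86.1
466 106.990433114191
490 122.78013438017618
526 144.46729100563385
550 159.798689227231Traceback (most recent call last):
  File "look.py", line 5, in <module>
    m=ctrl.trace('wrist','sheet')[0]['pixels']; print('wrist rows bottom',np.nonzero(m)[0].max())
      ~~~~~~~~~~~~~~~~~~~~~~~~~~~^^^
IndexError: list index out of range
```

```bash
python3 look.py w5.png
```

```text
[-0.44507723 -0.40106427 -0.27293973] [571.5529785  -48.28163577 255.62836804]
wrist rows bottom 156
```

View pics/w5.png

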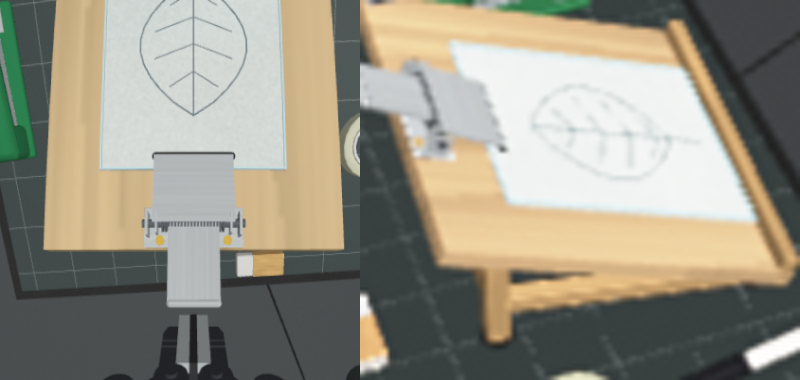

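The sheet's top edge (left picture, row ~168) is square and its foot lies against the ledge. The jaw is shut over it and the fingers are clear, so I'm handing in.

```bash
python3 -c "
from cell import ctrl
print(ctrl.finish_job())"
```

```text
the job is handed in; nothing more can be done
None
```

The job is handed in: by the last images the sheet sits square against the ledge, the jaw was eased shut on it, and the arm is clear; the hand-in call returned no verdict.

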